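# Tip open the large sample bin

### The arm

A 6-joint arm with a two-finger parallel gripper is mounted at the origin on the work surface. World frame = base frame: x ahead of the robot, y to its left, z up, the work surface at z = 0. Lengths are in m, angles in rad, forces in N, time in s.
With the tool pointing down it reaches from about 0.4 to 0.825 m from the base axis. Payload 7 kg.
Tool frame: the origin (TCP) lies on the centre line of the jaws, within the pads' length; the fingertips stand 19 mm ahead of it and the grasp point (between the pads) is the TCP; z points along the fingers, y is the line along which they close (so a half turn about z gives the same grasp; the last joint's range is limited). The gripper opens to 88 mm and grips with 3 to 60 N. Pads are 19 mm wide; open, the fingers measure 130 mm over their backs; the gripper's body (78 mm by 193 mm) begins 47 mm behind the grasp point.
Start: joints at [-1.031, 0.359, 0.012, 0, -1.224, -0.288], TCP at [0.168, -0.654, 0.246] pointing down, gripper open.
Joint ranges: [-3.07, 3.07], [-1.43, 2.12], [-1.02, 1.25], [-3.03, 1.67], [-3.05, -0], [-3.03, 3.03]. Speed limits (rad/s): [2.39, 2.39, 3.01, 3.14, 3.14, 3.14].

### API

Orientations are given as [roll, pitch, yaw] about the fixed x, y, z axes, in that order (R = Rz(yaw) Ry(pitch) Rx(roll)).
In Python, from station import arm, imaging, models gives the robot as it stands.
- The arm moves only by the tool play_rows, never from a script. Its arguments are lists of equal length, an entry for each row: "travel": the shift along the tool's x, y, z in units of 25 mm (1.0 is 25 mm), a list of three; "twist": the turn about the tool's z in units of 0.15 rad (1.0 is 0.15 rad). A call has 1 to 8 rows; each row shifts and turns the commanded pose from where the row before left it, along the tool's axes as they then stand; what a row does not reach is not made up. A row lasts 1/8 s, in which the tool goes at most 62.5 mm and 10.7 degrees, less where a joint would pass 70% of its speed; a pose out of reach is approached as far as the arm can. A call with a number of a shift or a turn outside -1 to 1 is refused whole. A call with a gripper value outside its range is refused whole. "fingers" is the opening, from 0 (shut) to 1 (fully open), set as the call begins (left out, the last holds). The fingers move at their own pace and stop on an object; "newtons" is the grip in N (left out, the last holds). Time passes only in rows, so rows that do not move let the fingers close. It gives the time, the measured TCP pose, the force, the opening and the grip force at its end, in the units of the state.
- arm.get_state(): the state, without advancing time (a new reading comes with each control period).
- imaging.grab_frame(name): name is "side" or "top"; returns a dict with "pixels" (480x640x3 uint8, red, green, blue), "fx", "fy", "cx", "cy" (pixels), "R" (3x3) and "t" (3): a world point X has camera coordinates R X + t. Camera axes: x right, y down, z forward; pixel columns grow to the right and rows downward; lengths in m; the calibration is good to about 2 mm. A picture is of the moment at which its call begins. There is no depth.
- arm.job_done(): hands the job in; it is judged then, once.
Trained networks look in the newest picture that a camera, given by its name, has taken for a name from the list of things; names that differ only in an ending like _2 or _b are one class to them, and where a whole thing is asked for, a point or a joint stands for the part that bears it (a point fixed in the world has none). Each returns a list of dicts, best first, with "confidence" (0 to 1); they miss things now and then, are a little off and sometimes report something else, mostly with a low value. They report only what shows in the picture. A call takes as long as a camera call. They do not tell look-alikes from the thing itself.
- models.boxes_of(name, camera): "extent" ([centre column, centre row, width, height] in pixels, round what is visible of it).
- models.silhouettes(name, camera): "pixels" (480x640 bool, what is visible of it) and "extent" ([centre column, centre row, width, height] in pixels, round what is visible of it).
The state is a dict: "t": time; "q": joint angles; "qd": joint speeds; "joint_efforts": joint torques, N m; "eef_pos": TCP position; "ee_rot": TCP orientation; "force": force on the tool from outside, world axes, zero at the start; "moment": the same for the moment, N m; "width": finger opening in m; "gripper_force": force on a finger pad.
Only numpy, scipy, OpenCV 4.12 (cv2) and the standard library are available. Lean on these libraries where they do the work, as an engineer would, in place of code of your own. Each camera call takes 0.05 s, during which the arm holds its last target. There are 200 camera calls.

### The job

The large white sample bin on the steel bench is about to be refilled: open it by pressing down the ribbed thumb tab at its hinge end, so that the lid tips right up to its stop and stays up by itself. Leave the small bin's lid closed.

Things in the scene. Friction and masses are not known exactly. Their poses are not given: they have to be found in the camera images.
- large_bin: Larger of two white plastic bins with black rocker lids, both fixed: 150 mm long (x), 110 wide (y), 110 high. Origin: centre of underside, z up. The hinge pin runs along y over the -x end wall, at x = -75, z = 114 mm; the thumb tab overhangs beyond that wall, nothing below it. The small bin (bystander) is alike but 100 x 76 x 70 mm.
- large_tab (a point): Point to press: centre of the ribbed part of the large bin's thumb tab, on its top face, 42 mm from the pin; moves with the lid. Tab: black plate with grey ribs, 60 mm long from pin to tip, 50 wide, 6 thick. Lid shut: it slopes up by 0.35 rad away from the pin (this point 131 mm above the bench); fully pressed: it slopes down by 0.35 rad (this point 102 mm above the bench).
- large_lid (a joint): Angle of the large bin's lid, rad: 0 shut (cover flat on the rim), grows as the tab is pressed down and the cover tips up, 0.7 at its stop (fully open). The hinge is stiff: the lid stays where it is left, and about 3 to 7 N on the tab moves it. It may start slightly ajar.
- small_lid (a joint): Angle of the small bin's lid, same kind and sense: 0 shut, 0.7 fully open; to be left as it is. It may start slightly ajar.
Mind the look-alikes: they are no part of the job. Leave any blue or red look-alike of the part that bears small_lid alone.

How it is judged:
By the outcome, as a careful person would: the job done as asked, in the order asked, and still so for the second after the job is handed in, with the robot touching nothing.
It also fails if it takes over 29 s, if anything falls off the work surface, if the arm or the gripper's body presses on something with over 40 N, if the wrist force passes 120 N, or if a joint passes its speed limit or range.

## Working session

There is one attempt and no reset: what is moved stays moved. The work goes in short steps, Python scripts to look and compute and a tool call to move; the robot and the scene stay as the last step left them, time stands still between calls to the robot, and variables do not carry over. Pictures are saved under pics/ and viewed, at most 10 in all, crops included, and the job is handed in when it is done.

Besides the shell and the picture viewer there is one more tool, called after "Request:" in YAML: its name, and indented under it one key for each argument. play_rows: Moves the arm, as the interface text tells. Shifts and turns lie within -1 to 1; 1 stands for 25 mm of shift or 0.15 rad of turn. Its arguments: {"type":"object","properties":{"travel":{"type":"array","items":{"type":"array","items":{"type":"number"}}},"twist":{"type":"array","items":{"type":"number"}},"fingers":{"type":"number"},"newtons":{"type":"number"}},"required":["travel","twist"]}

```bash
mkdir -p pics; python3 - <<'E'
from station import arm, imaging, models
import cv2, numpy as np
s=arm.get_state(); print(s['t'],s['eef_pos'],s['ee_rot'],s['force'],s['width'])
ims=[]
for c in ['side','top']:
    f=imaging.grab_frame(c); cv2.imwrite(f'pics/{c}0.png',f['pixels'][:,:,::-1])
    np.savez(f'{c}.npz',**f)
    print(c,f['fx'],f['fy'],f['cx'],f['cy'],f['R'].round(4).tolist(),f['t'].round(4).tolist() if hasattr(f['t'],'round') else f['t'])
    for n in ['large_bin','large_tab','large_lid','small_lid']:
        for d in models.boxes_of(n,c): print(c,n,np.round(d['extent'],1),round(d['confidence'],2))
print(arm.get_state()['t'])
E
```

```text
0.0 [ 0.16803369 -0.65328996  0.24462178] [ 3.13993893e+00 -1.06303405e-04 -2.88994730e+00] [ 0.10829296  0.04517763 -0.12966191] 0.08770430773166409
side 576.3984071234146 576.3984071234146 313.4692671928947 231.49301950824324 [[-0.7286, -0.6849, 0.0095], [-0.3937, 0.4075, -0.824], [0.5605, -0.6041, -0.5666]] [0.3738, 0.3373, 0.9375]
side large_bin [158.2 308.   91.  105.8] 0.64
side large_bin [327.4 203.4  64.6  24.6] 0.57
side large_tab [155.2 290.6  73.4  80.1] 0.82
side large_lid [157.3 294.4  75.7  79.6] 0.85
side small_lid [443.  198.4  47.   20.1] 0.98
side small_lid [402.7 241.4  72.6  26.9] 0.89
side small_lid [244.1 234.9  74.2  30.8] 0.84
side small_lid [326.6 205.2  63.1  18.1] 0.81
top 515.5818651510612 515.5818651510612 307.01089636919 234.0830704108704 [[0.026, -0.9997, 0.0036], [-0.9825, -0.0263, -0.1845], [0.1845, 0.0012, -0.9828]] [-0.0964, 0.5934, 0.9762]
top large_bin [119.6 201.5 126.  109.3] 0.9
top large_tab [110.8 201.6 108.7 102.5] 0.61
top large_lid [111.7 203.7 114.5 103.7] 0.81
top small_lid [256.6 173.6  59.6  80.1] 0.94
top small_lid [109.8 202.1 108.5 104.9] 0.65
top small_lid [361.4 203.9  73.9  76.7] 0.59
0.5
```

View pics/side0.png

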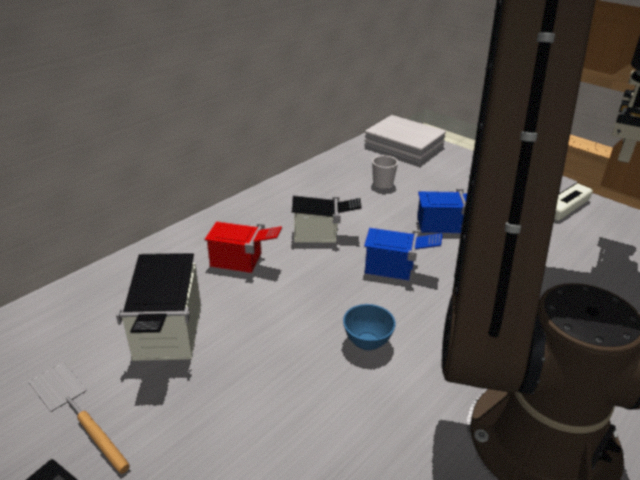

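View pics/top0.png

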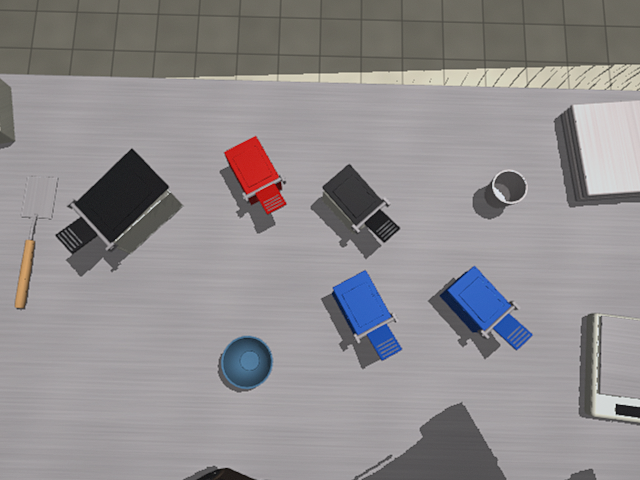

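The top view shows the large black-lidded white bin at (121,198) with its ribbed tab at (75,235). In the side view the bin is at (158,308) and the tab at (149,323). These could be mistaken for it:
- Small white bin: top (355,200), tab (384,228)
- Red bin: top (255,170), tab (271,201)
- Blue bins: top (365,305) and (482,300)

By size and colour I choose the bin at top (121,198), and I'll check that in a close crop.

```bash
cat > geo.py <<'E'
import numpy as np
C={c:dict(np.load(f'{c}.npz')) for c in ('side','top')}
def proj(c,X):
    f=C[c]; p=f['R']@np.asarray(X,float)+f['t']; return np.array([f['fx']*p[0]/p[2]+f['cx'],f['fy']*p[1]/p[2]+f['cy']])
def at_z(c,u,v,z):
    f=C[c]; d=f['R'].T@np.array([(u-f['cx'])/f['fx'],(v-f['cy'])/f['fy'],1]); o=-f['R'].T@f['t']
    return o+d*(z-o[2])/d[2]
E
python3 - <<'E'
import cv2,numpy as np
a=cv2.imread('pics/top0.png')[135:285,40:200]; b=cv2.imread('pics/side0.png')[240:370,100:220]
a=cv2.resize(a,(480,450),interpolation=2); b=cv2.resize(b,(320,347),interpolation=2)
o=np.zeros((450,800,3),np.uint8); o[:,:480]=a; o[:347,480:]=b; cv2.imwrite('pics/crop.png',o)
from geo import *
print('tab',at_z('top',75,235,.131),'pins',at_z('top',73,205,.114),at_z('top',112,247,.114))
E
```

```text
tab [0.56831216 0.34768819 0.131     ] pins [0.62905513 0.36559098 0.114     ] [0.55030267 0.28379535 0.114     ]
```

View pics/crop.png

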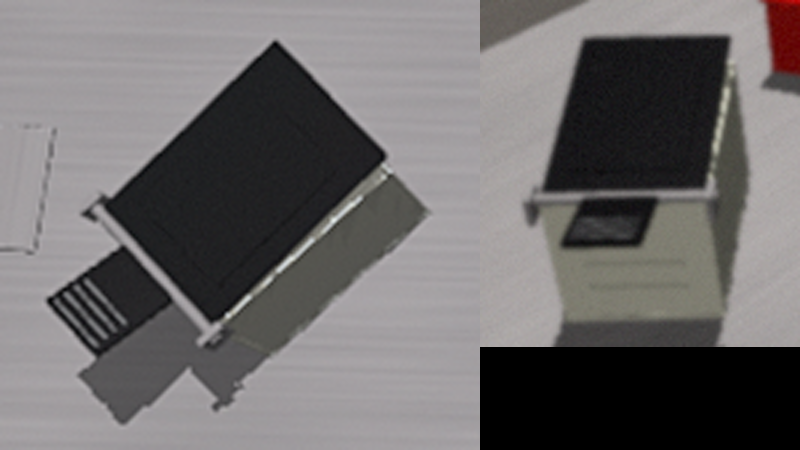

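The crop confirms a large white body, black cover, pin and grey-ribbed tab. In the top view the tab tip corners are at (56,235) and (73,253), and the pin ends at (72,204) and (110,247). In the side view the tip corners are at (131,332) and (160,331). Next I'll fit the pose.

```bash
cat > fit.py <<'E'
from geo import *
from scipy.optimize import least_squares
def pts(p):
    x,y,yaw,th,h,L=p; s=.35-th
    d=np.array([np.cos(yaw),np.sin(yaw),0]); n=np.array([-d[1],d[0],0]); z=np.array([0,0,1.])
    P=np.array([x,y,.114])
    out=-d*np.cos(s)+z*np.sin(s); up=d*np.sin(s)+z*np.cos(s)
    return dict(pinL=P+n*h,pinR=P-n*h,tipL=P+out*.06+n*.025+up*.003,tipR=P+out*.06-n*.025+up*.003,
      tab=P+out*.042+up*.003,farL=P+d*L*np.cos(th)+n*.055+z*L*np.sin(th),farR=P+d*L*np.cos(th)-n*.055+z*L*np.sin(th),d=d)
E
python3 - <<'E'
from fit import *
obs=[('top','pinL',71.7,204),('top','pinR',110,246.7),('top','tipL',56,235),('top','tipR',72.7,252.7),('top','farL',132.3,149),('top','farR',168.7,187.3),
('side','pinL',118.8,314.3),('side','pinR',187,313.1),('side','tipL',130.8,331.9),('side','tipR',160,331.5),('side','farL',138.5,254.5),('side','farR',193.7,254)]
def res(p):
    q=pts(p); return np.concatenate([proj(c,q[k])-[u,v] for c,k,u,v in obs])
r=least_squares(res,[.59,.325,-.7,0,.06,.15],loss='soft_l1'); print(r.x.round(4)); print(res(r.x).reshape(-1,2).round(1).tolist())
q=pts(r.x); print({k:v.round(4).tolist() for k,v in q.items()})
print(np.hypot(*q['tab'][:2]))
p=r.x.copy();p[3]=.7;print('open tab',pts(p)['tab'])
E
```

```text
[ 0.5912  0.3271 -0.7726  0.1087  0.0581  0.1539]
[[-0.2, -0.4], [1.1, 0.1], [-1.4, -0.1], [-0.8, 1.4], [-1.4, -0.7], [0.3, 1.0], [0.7, 0.4], [-0.3, 0.0], [-1.0, -1.5], [0.5, -1.8], [-0.6, -0.1], [1.2, -0.7]]
{'pinL': [0.6317, 0.3687, 0.114], 'pinR': [0.5506, 0.2855, 0.114], 'tipL': [0.5674, 0.3852, 0.1313], 'tipR': [0.5325, 0.3494, 0.1313], 'tab': [0.5625, 0.3551, 0.127], 'farL': [0.7391, 0.2597, 0.1307], 'farR': [0.6623, 0.181, 0.1307], 'd': [0.7161, -0.698, 0.0]}
0.6651896684762542
open tab [0.56219287 0.3553696  0.10241641]
```

Everything checks out: the tab's radius is 0.665 m and its height 0.127 m, and the lid is about 0.1 rad ajar. I'll close the fingers and swing round in an arc at a clear height.

Request:
play_rows:
  travel:
    - [-1,0,0]
    - [-1,0,0]
    - [-1,0,0]
    - [-1,0,0]
    - [-1,0,0]
    - [-1,0,0]
    - [-1,0,0]
    - [-1,0,0]
  twist: [-0.25,-0.25,-0.25,-0.25,-0.25,-0.25,-0.25,-0.25]
  fingers: 0
  newtons: 10

```text
t: 1.5
eef_pos: [0.3544, -0.5784, 0.2456]
ee_rot: [3.142, -0.0, -2.587]
force: [-0.5, -1.0, -0.6]
width: 0.0136
gripper_force: 0.0
```

Request:
play_rows:
  travel:
    - [-1,0,0]
    - [-1,0,0]
    - [-1,0,0]
    - [-1,0,0]
    - [-1,0,0]
    - [-1,0,0]
    - [-1,0,0]
    - [-1,0,0]
  twist: [-0.25,-0.25,-0.25,-0.25,-0.25,-0.25,-0.25,-0.25]

```text
t: 2.5
eef_pos: [0.5087, -0.4522, 0.2456]
ee_rot: [3.142, -0.0, -2.287]
force: [1.4, 0.2, 0.5]
width: 0.0007
gripper_force: 0.0
```

Request:
play_rows:
  travel:
    - [-1,0,0]
    - [-1,0,0]
    - [-1,0,0]
    - [-1,0,0]
    - [-1,0,0]
    - [-1,0,0]
    - [-1,0,0]
    - [-1,0,0]
  twist: [-0.25,-0.25,-0.25,-0.25,-0.25,-0.25,-0.25,-0.25]

```text
t: 3.5
eef_pos: [0.6187, -0.2861, 0.2456]
ee_rot: [-3.142, 0.0, -1.987]
force: [0.1, 1.0, -0.4]
width: 0.0004
gripper_force: 0.0
```

Request:
play_rows:
  travel:
    - [-1,0,0]
    - [-1,0,0]
    - [-1,0,0]
    - [-1,0,0]
    - [-1,0,0]
    - [-1,0,0]
    - [-1,0,0]
    - [-1,0,0]
  twist: [-0.25,-0.25,-0.25,-0.25,-0.25,-0.25,-0.25,-0.25]

```text
t: 4.5
eef_pos: [0.6748, -0.0949, 0.2455]
ee_rot: [3.142, -0.0, -1.687]
force: [0.0, -0.7, 0.5]
width: 0.0003
gripper_force: 0.0
```

Request:
play_rows:
  travel:
    - [-1,0,0]
    - [-1,0,0]
    - [-1,0,0]
    - [-1,0,0]
    - [-1,0,0]
    - [-1,0,0]
    - [-1,0,0]
    - [-1,0,0]
  twist: [-0.25,-0.25,-0.25,-0.25,-0.25,-0.25,-0.25,-0.25]

```text
t: 5.5
eef_pos: [0.6719, 0.1043, 0.2456]
ee_rot: [-3.142, -0.0, -1.387]
force: [-0.2, 0.2, -0.6]
width: 0.0006
gripper_force: 0.0
```

Request:
play_rows:
  travel:
    - [-1,0,0]
    - [-1,0,0]
    - [-1,0,0]
    - [-1,0,0]
    - [-1,0,0]
    - [-1,0,0]
    - [-1,0,0]
    - [-1,0,0]
  twist: [-0.51,-0.51,-0.51,-0.51,-0.51,-0.51,-0.51,-0.51]

```text
t: 6.5
eef_pos: [0.5858, 0.2815, 0.2456]
ee_rot: [-3.142, -0.0, -0.774]
force: [-0.1, 0.2, 0.1]
width: 0.0005
gripper_force: 0.0
```

Request:
play_rows:
  travel:
    - [0,0,0]
  twist: [0]

```text
t: 6.62
eef_pos: [0.5855, 0.282, 0.2458]
ee_rot: [-3.141, 0.0, -0.774]
force: [0.2, -0.0, -0.8]
width: 0.0003
gripper_force: 0.0
```

```bash
python3 - <<'E'
from station import arm
import numpy as np
from scipy.spatial.transform import Rotation as Ro
s=arm.get_state(); R=Ro.from_euler('xyz',s['ee_rot']).as_matrix()
print(s['t'],s['eef_pos'],s['ee_rot'],s['force'], (R.T@(np.array([.5596,.3579,.155])-s['eef_pos'])/.025).round(2),'twist',(s['ee_rot'][2]+.7726)/.15)
E
```

```text
6.625 [0.58550663 0.28200822 0.2458295 ] [-3.14118959e+00  1.35050437e-04 -7.74197972e-01] [ 0.16387756 -0.02316779 -0.83192182] [-2.86 -1.44  3.63] twist -0.010653147512712144
```

Request:
play_rows:
  travel:
    - [-0.72,-0.36,0]
    - [-0.72,-0.36,0]
    - [-0.72,-0.36,0]
    - [-0.72,-0.36,0]
    - [0,0,0.8]
    - [0,0,0.8]
    - [0,0,0.8]
    - [0,0,0.8]
  twist: [0,0,0,0,0,0,0,0]

```text
t: 7.62
eef_pos: [0.5604, 0.3572, 0.1649]
ee_rot: [-3.142, 0.0, -0.778]
force: [0.5, 0.4, 0.8]
width: 0.0004
gripper_force: 0.0
```

```bash
python3 - <<'E'
from station import arm, imaging
import cv2, numpy as np
s=arm.get_state(); print(s['t'],s['eef_pos'],s['force'])
o=[]
for c,(x,y) in dict(side=(90,220),top=(30,140)).items():
    f=imaging.grab_frame(c)['pixels'][:,:,::-1]
    o.append(cv2.resize(f[y:y+150,x:x+130],(390,450),interpolation=2))
cv2.imwrite('pics/near.png',np.hstack(o))
E
```

```text
7.625 [0.56039259 0.35720055 0.16487242] [0.4994219  0.35469196 0.78137599]
```

View pics/near.png

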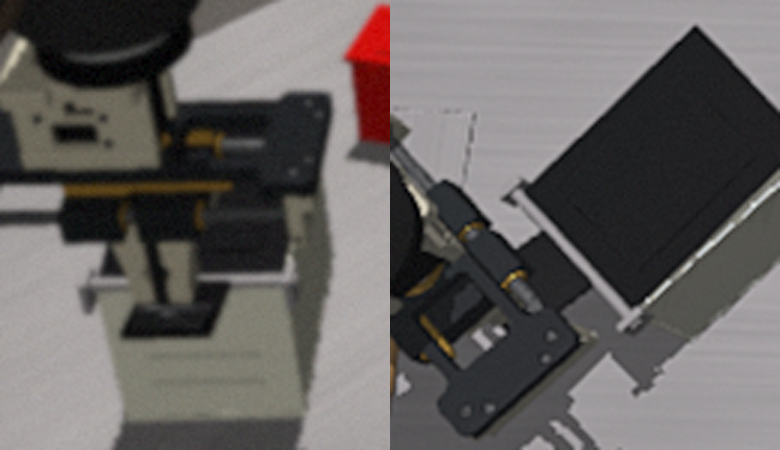

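The closed fingertips stand right over the ribbed tab: side crop (165,300), top crop around (480,340). Now I'll press slowly.

Request:
play_rows:
  travel:
    - [0,0,0.2]
    - [0,0,0.2]
    - [0,0,0.2]
    - [0,0,0.2]
    - [0,0,0.2]
  twist: [0,0,0,0,0]

```text
t: 8.35
eef_pos: [0.5608, 0.3568, 0.141]
ee_rot: [-3.14, 0.0, -0.778]
force: [-2.7, 1.6, 4.9]
width: 0.0004
gripper_force: 2.1
```

Request:
play_rows:
  travel:
    - [0,0,0.1]
    - [0,0,0.1]
    - [0,0,0.1]
    - [0,0,0.1]
  twist: [0,0,0,0]

```text
t: 8.85
eef_pos: [0.5609, 0.3567, 0.1309]
ee_rot: [-3.141, -0.0, -0.777]
force: [-2.2, 1.5, 6.4]
width: 0.0005
gripper_force: 3.0
```

Request:
play_rows:
  travel:
    - [0,0,0.08]
    - [0,0,0.08]
    - [0,0,0.08]
  twist: [0,0,0]

```text
t: 9.22
eef_pos: [0.5613, 0.3562, 0.1251]
ee_rot: [-3.141, -0.001, -0.777]
force: [1.2, -0.2, 5.0]
width: 0.0009
gripper_force: 2.7
```

Request:
play_rows:
  travel:
    - [0,0,0.05]
    - [0,0,0]
  twist: [0,0]

```text
t: 9.48
eef_pos: [0.5615, 0.3561, 0.124]
ee_rot: [-3.141, -0.001, -0.778]
force: [-0.8, 0.4, 6.7]
width: 0.0007
gripper_force: 2.9
```

Request:
play_rows:
  travel:
    - [0,0,0.05]
    - [0,0,0]
  twist: [0,0]

```text
t: 9.72
eef_pos: [0.5616, 0.3561, 0.1237]
ee_rot: [-3.14, -0.001, -0.777]
force: [-2.3, -0.9, 11.5]
width: 0.0005
gripper_force: 5.6
```

Request:
play_rows:
  travel:
    - [0,0,0.04]
    - [0,0,0]
  twist: [0,0]

```text
t: 9.98
eef_pos: [0.5617, 0.3561, 0.1235]
ee_rot: [-3.14, -0.002, -0.777]
force: [-3.6, -1.7, 16.4]
width: 0.0006
gripper_force: 7.9
```

The force is rising with no further travel, at z = 0.1235 (predicted 0.1236), so the lid is at its stop. I'll lift off and look.

Request:
play_rows:
  travel:
    - [0,0,-0.3]
    - [0,0,-0.6]
    - [0,0,-1]
    - [0,0,-1]
    - [0,0,-1]
    - [-1,0,-1]
    - [-1,0,-1]
    - [-1,0,0]
  twist: [0,0,0,0,0,0,0,0]

```text
t: 10.98
eef_pos: [0.5075, 0.4098, 0.2716]
ee_rot: [-3.138, -0.0, -0.778]
force: [-0.4, -0.8, -0.5]
width: 0.0005
gripper_force: 0.0
```

Request:
play_rows:
  travel:
    - [-1,0,0]
    - [-1,0,0]
    - [-1,0,0]
    - [0,0,0]
  twist: [0,0,0,0]

```text
t: 11.48
eef_pos: [0.4528, 0.4623, 0.2688]
ee_rot: [3.141, -0.0, -0.776]
force: [0.1, -0.7, 0.4]
width: 0.0004
gripper_force: 0.0
```

```bash
python3 - <<'E'
from station import arm, imaging
import cv2, numpy as np
from fit import *
s=arm.get_state(); print(s['t'],s['eef_pos'],s['force'])
q=pts([.5912,.3271,-.7726,.7,.0581,.1539])
o=[]
for c,(x,y) in dict(side=(90,200),top=(30,120)).items():
    f=imaging.grab_frame(c)['pixels'][:,:,::-1].copy()
    g=cv2.resize(f[y:y+180,x:x+160],(400,450),interpolation=2)
    for k in ('tipL','tipR','farL','farR'): cv2.circle(g,tuple(int(a) for a in (proj(c,q[k])-[x,y])*2.5),3,(0,255,0),1)
    o.append(g)
    if c=='top': cv2.imwrite('pics/topend_full.png',f)
cv2.imwrite('pics/end.png',np.hstack(o))
E
```

```text
11.475 [0.45279341 0.46233253 0.26879003] [ 0.11142265 -0.72518167  0.40957401]
```

View pics/end.png

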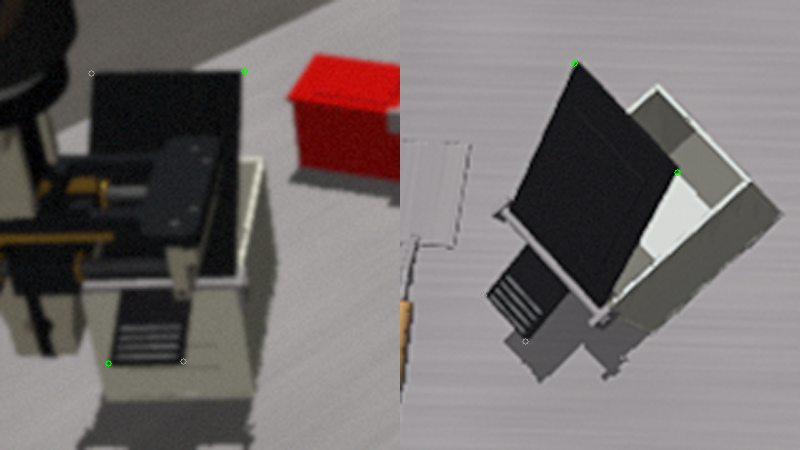

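View pics/topend_full.png

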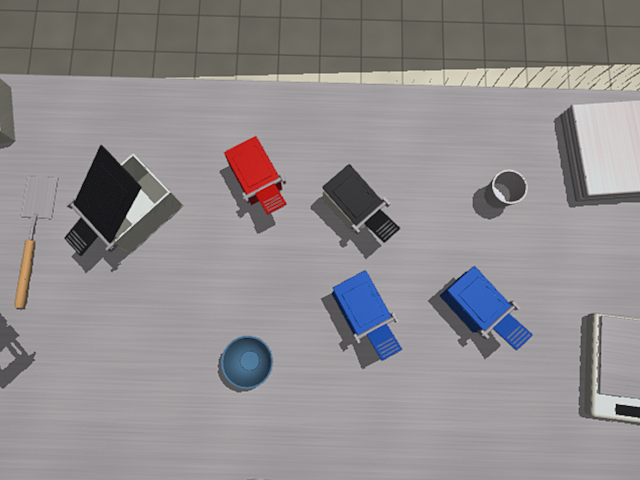

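The lid stands open at its stop: the predicted corners for 0.7 rad fall on the cover and tab corners, for example top-view crop (576,63) and (677,172). The small bin at top (355,200) and the look-alikes look the same as before, and the arm is clear.

```bash
python3 -c "
from station import arm
print(arm.job_done())"
```

```text
the job is handed in; nothing more can be done
None
```

The large bin's lid is tipped up to its stop and stays there by itself, the small bin and its look-alikes were not touched, and the job was handed in with the arm clear at about 11.6 s.

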